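Set the stabiliser jack down on its packer

TASK

Lay the loose wooden packing board flat on the bench under the shoe of the bolted-down stabiliser jack, so that the whole round shoe will bear on it, and let go of it. Then crank the jack's handle clockwise (seen from above) until you feel the shoe come down on the board and the crank turns distinctly heavier; stop there with the board held firmly, without cranking on and forcing it, and let go of the crank. Leave the bearing, the spanner and the jar where they are.

Things in the scene. Friction and masses are not known exactly. Their poses are not given: they have to be found in the camera images.
- jack: Grey stabiliser jack bolted to the bench; origin on the bench on the crank's vertical axis (its z). A 100 x 100 x 10 mm base plate and a 54 mm column carry a gearbox 64 mm wide, x -32 to 32, y -31 to 119, z 94 to 134 mm. Beyond its +y end a sleeve 42 mm across (z 80 to 142 mm), 125 mm from the crank axis, guides the leg with its round shoe, both part of this body.
- leg_axis (a point): Point on the bench below the axis of leg and shoe: jack frame x 0, y +125 mm. The steel shoe, 38 mm across, hangs with its flat sole 32 to 63 mm above the bench, differently each time; its height is not measured. Sprung: once it bears, its load grows about 25 N per mm of leg travel (about 130 N per radian of crank). 30 to 80 N is a firm hold, over 140 N is forcing it.
- crank_axis (a point): Top of the crank's hub, on the jack's z axis, 163 mm above the bench. Turning the crank clockwise seen from above lowers the leg by 30 mm a turn; it stays where it is left (let go above some 75 N, it eases back to that). Turning it free takes about 6 N along the circle at the knob; every 10 N on the shoe adds about 0.8 N. The crank arm is a flat steel bar 18 mm wide, z 147 to 155 mm.
- knob_mid (a point): Middle of the black upright crank knob: a cylinder 24 mm across and 40 mm high (z 158 to 198 mm, middle at 178 mm) that spins freely on its pin. It runs on a circle of 60 mm radius about the crank axis and starts anywhere on it.
- packer: Loose plain wooden packing board, 46 x 150 x 22 mm (long along its own y), about 0.25 kg. Origin at the centre of its underside.
- bearing: Loose steel ball bearing, 52 mm across, 15 mm high, lying flat; origin at the centre of its underside. Bystander.
- wrench: Loose small steel spanner, 27 x 172 x 8 mm, lying flat, long along its own y; origin at the centre of its underside. Bystander.
- jar: Loose glass jar of screws with a green lid, 69 mm across, 84 mm high; origin at the centre of its underside. Bystander.

How it is judged:
On the way, in this order (a step that is already met when the one before it is completed fails the run):
1. the packing board lies flat on the bench under the shoe, let go, with no load on it yet (x of leg_axis in the frame of packer between -0.01 and 0.01 m and y of leg_axis in the frame of packer between -0.06 and 0.06 m and height (world z) of packer below 0.004 m and angle between packer's own z axis and vertical below 0.05 rad and contact force between packer and the fingers below 0.1 N and contact force between jack and packer below 2 N), for 0.2 s.
2. the shoe bears on the board with at least 20 N (contact force between jack and packer above 20 N), for 0.2 s.
At the end, for the whole second after the job is handed in: The board lies flat on the bench (within 4 mm and 0.05 rad) and at rest under the shoe, the leg axis within 10 mm of its long centre line and within 60 mm of its middle along it, and the shoe presses on it with 20 to 140 N (x of leg_axis in the frame of packer between -0.01 and 0.01 m and y of leg_axis in the frame of packer between -0.06 and 0.06 m and height (world z) of packer below 0.004 m and angle between packer's own z axis and vertical below 0.05 rad and contact force between jack and packer between 20 and 140 N and linear speed of packer below 0.01 m/s); the robot touches nothing.
It fails at once if the shoe is forced down on the board with more than 140 N (contact force between jack and packer above 140 N).
It fails at once if the bearing, the spanner or the jar is moved by more than 30 mm (distance of any of bearing, wrench, jar from where it was at the start of the episode above 0.03 m).
It also fails if it takes over 70 s, if anything falls off the work surface, if the arm or the gripper's body presses on something with over 40 N, if the wrist force passes 120 N, or if a joint passes its speed limit or range.

ROBOT

A 6-joint arm with a two-finger parallel gripper is mounted at the origin on a cart in front of the work surface, level with it; the furniture and walls round the work are solid. World frame = base frame: x ahead of the robot, y to its left, z up, the work surface at z = 0. Lengths are in m, angles in rad, forces in N, time in s.
With the tool pointing down it reaches from about 0.325 to 0.775 m from the base axis. Payload 5.5 kg.
Tool frame: the origin (TCP) lies midway between the tips of the shut fingers; the grasp point (between the pads) lies 19 mm behind it; z points along the fingers, y is the line along which they close (so a half turn about z gives the same grasp; the last joint's range is limited). The gripper opens to 85 mm and grips with 20 to 120 N. Pads are 22 mm wide; open, the fingers measure 114 mm over their backs; the gripper's body (76 mm by 85 mm) begins 54 mm behind the grasp point. The pads swing forward as they close: fully open they stand 13 mm farther back than shut.
Start: joints at [1.123, 0.091, 1.231, -0, 1.82, -0.057], TCP at [0.229, 0.555, 0.231] pointing down, gripper open.
Joint ranges: [-2.87, 2.87], [-0.86, 2.18], [0.17, 2.46], [-1.51, 4.65], [0.06, 2.69], [-2.65, 2.65]. Speed limits (rad/s): [2.57, 2.57, 3.01, 3.14, 3.14, 3.14].

INTERFACE

Orientations are given as a 3x3 rotation matrix whose columns are the frame's x, y, z axes.
In Python, from station import telemetry, eyes, job gives the robot as it stands. The module is installed in compiled form; this text tells all that it offers.
- The arm moves only by the tool drive_tool, never from a script. Its arguments are lists of equal length, an entry for each row: "travel": the shift along the tool's x, y, z in m, a list of three; "turn": the turn about the tool's z in rad; "hand": the closure, from 0 (fully open) to 1 (shut). A call has 1 to 12 rows; each row is the pose to reach, as a shift and turn from the pose commanded when the call began, along the tool's axes at that moment; what a row does not reach only later rows make up. A row lasts 1/10 s, in which the tool goes at most 50 mm and 8.59 degrees, less where a joint would pass 70% of its speed; a pose out of reach is approached as far as the arm can. A call with a gripper value outside its range is refused whole. The fingers move at their own pace and stop on an object; "squeeze" is the grip in N (left out, the last holds). Time passes only in rows, so rows that repeat a pose let the fingers close. It gives the time, the measured TCP pose, the force, the opening and the grip force at its end, in the units of the state.
- telemetry.observe(): the state, without advancing time (a new reading comes with each control period).
- eyes.camera(name): name is "side" or "top" or "wrist"; returns (picture, depth): 480x640x3 uint8, red, green, blue; 480x640 float32, m along the optical axis (not along the pixel's ray), 0 where there is no reading.
- eyes.get_calibration(name): a dict with "fx", "fy", "cx", "cy" (pixels), "k1" (the pictures are not rectified: a ray, as slopes to the right and down, at radius r is drawn at 1 + k1 r^2 times it, then the intrinsics apply), "camera_from_world" (4x4, takes a point from world to camera coordinates). Camera axes: x right, y up, looking along -z (the intrinsics and any distortion apply to the point x, -y, -z); pixel columns grow to the right and rows downward; lengths in m; the calibration is good to about 2 mm. A picture is of the moment at which its call begins: read the wrist's pose just before it. get_calibration takes no time and is no camera call; for the wrist camera it gives the pose at the moment of the call.
- job.close_job(): hands the job in; it is judged then, once.
The state is a dict: "clock": time; "joints": joint angles; "dq": joint speeds; "effort": joint torques, N m; "position": TCP position; "tool_rot": TCP orientation; "contact_force": force on the tool from outside, world axes, zero at the start; "moment": the same for the moment, N m; "width": finger opening in m; "grasp_force": force on a finger pad.
Only numpy, scipy, OpenCV 4.12 (cv2) and the standard library are available. Lean on these libraries where they do the work, as an engineer would, in place of code of your own. Each camera call takes 0.05 s, during which the arm holds its last target. There are 200 camera calls.

## Working session

There is one attempt and no reset: what is moved stays moved. The work goes in short steps, Python scripts to look and compute and a tool call to move; the robot and the scene stay as the last step left them, time stands still between calls to the robot, and variables do not carry over. Pictures are saved under pics/ and viewed, at most 10 in all, crops included, and the job is handed in when it is done.

Besides the shell and the picture viewer there is one more tool, called after "Request:" as a command line: name --pt "numbers of a row" for each row, then --argument value for the rest. drive_tool: Moves the arm, as the interface text tells. Its arguments: {"type":"object","properties":{"travel":{"type":"array","items":{"type":"array","items":{"type":"number"}}},"turn":{"type":"array","items":{"type":"number"}},"hand":{"type":"array","items":{"type":"number"}},"squeeze":{"type":"number"}},"required":["travel","turn","hand"]}

```bash
mkdir -p pics; cat > h.py <<'E'
import numpy as np, cv2
from station import telemetry, eyes, job
def shot(n):
    c=eyes.get_calibration(n); p,d=eyes.camera(n); return p,d,c
def rays(c,uv):
    uv=np.atleast_2d(np.float64(uv)); K=np.array([[c['fx'],0,c['cx']],[0,c['fy'],c['cy']],[0,0,1]])
    s=cv2.undistortPoints(uv[:,None],K,np.array([c['k1'],0,0,0.]))[:,0]
    M=np.array(c['camera_from_world']); R=M[:3,:3]; o=-R.T@M[:3,3]
    return o,np.c_[s[:,0],-s[:,1],-np.ones(len(s))]@R
def onplane(c,uv,z):
    o,r=rays(c,uv); return o+r*((z-o[2])/r[:,2])[:,None]
def cloud(c,d):
    v,u=np.mgrid[:480,:640]; o,r=rays(c,np.c_[u.ravel(),v.ravel()])
    P=(o+r*d.ravel()[:,None]).reshape(480,640,3); P[d==0]=np.nan; return P
E
python3 - <<'E'
from h import *
a=[]
for n in("top","side"):
    p,d,c=shot(n); np.savez(n+'.npz',p=p,d=d); cv2.imwrite(f'pics/{n}0.png',p[:,:,::-1])
    o,_=rays(c,[320,240]); print(n,o,c['fx'],c['k1'],(d>0).mean())
E
```

```text
top [ 0.46793428 -0.01957541  1.20064079] 469.1904914667131 -0.11829510584177177 0.996064453125
side [ 0.24251738 -1.0939349   0.90119721] 571.8561416358493 0.06379970372758408 0.9959407552083334
```

View pics/top0.png

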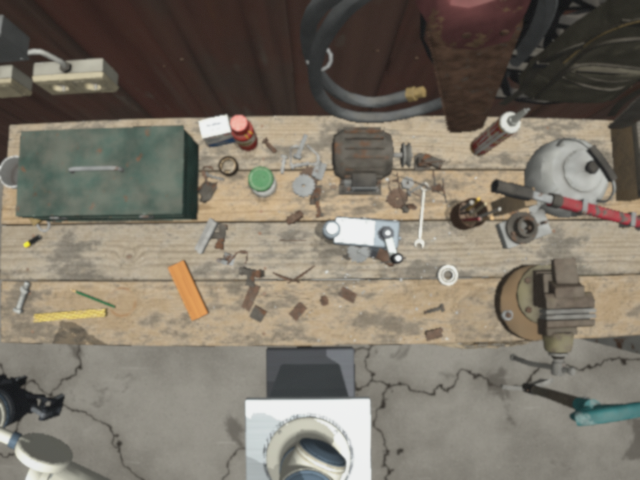

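View pics/side0.png

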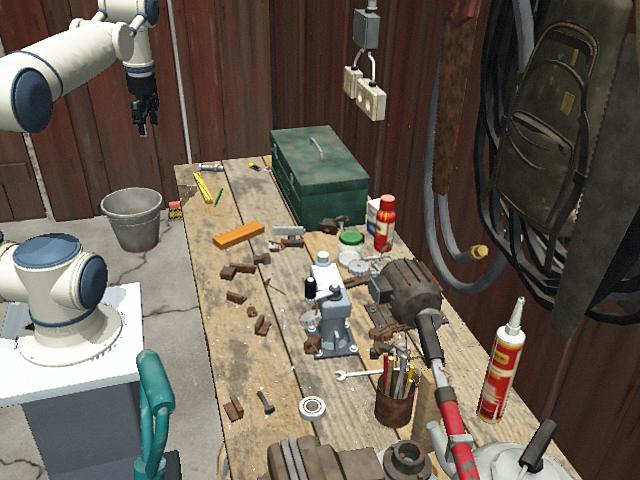

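The top view shows the orange board at (188,290), the jack's leg at (332,229), crank hub at (388,233) and knob at (397,258). The jar is at (262,180), the spanner at (421,218) and the bearing at (447,275). The side view agrees, with the knob at (310,287) and the leg top at (323,258).

```bash
python3 - <<'E'
from h import *
f=np.load('top.npz');p,d=f['p'],f['d'];c=eyes.get_calibration('top');P=cloud(c,d)
hsv=cv2.cvtColor(p,cv2.COLOR_RGB2HSV)
m=cv2.inRange(hsv,(8,170,120),(20,255,255));m[:,:150]=0;m[:,230:]=0;m[:250]=0
k=max(cv2.findContours(m,0,1)[0],key=cv2.contourArea)
q=onplane(c,k[:,0],.022)[:,:2]; print('board',cv2.minAreaRect(np.float32(q)),'z',np.nanmedian(P[m>0][:,2]))
# jack: column footprint by depth
Z=P[:,:,2];np.set_printoptions(precision=4,suppress=True)
box=np.zeros_like(m);box[205:275,310:415]=1
def rect(lo,hi):
    mm=((Z>lo)&(Z<hi)&(box>0));x=P[mm];print(lo,hi,len(x),x.mean(0),cv2.minAreaRect(np.float32(x[:,:2])))
rect(.125,.140);rect(.185,.21);rect(.158,.18);rect(.14,.157)
print('Zmap mm');print((Z[212:270:3,318:412:4]*1000).round().astype(int))
g=cv2.resize(p[150:310,150:470],None,fx=2.5,fy=2.5,interpolation=2);cv2.imwrite('pics/topc.png',g[:,:,::-1])
f=np.load('side.npz');p,d=f['p'],f['d'];c2=eyes.get_calibration('side')
g=cv2.resize(p[220:420,200:400],None,fx=3,fy=3,interpolation=2);cv2.imwrite('pics/sidec.png',g[:,:,::-1])
# height map stats of clutter
ZZ=Z[150:345,120:480]; cv2.imwrite('pics/z.png',np.uint8(np.clip(np.nan_to_num(cv2.resize(ZZ,None,fx=2,fy=2,interpolation=0))*1000*2,0,255)))
S=cloud(c2,d)
b=(S[...,0]>.2)&(S[...,0]<.7)&(abs(S[...,1])<.3)
print('side bench z',np.nanmedian(S[b&(S[...,2]<.02)][:,2]),'top bench',np.nanmedian(ZZ))
E
```

```text
Traceback (most recent call last):
ValueError: max() iterable argument is empty
```

```bash
cat > m.py <<'E'
from h import *
f=np.load('top.npz');p,d=f['p'],f['d'];c=eyes.get_calibration('top');P=cloud(c,d)
hsv=cv2.cvtColor(p,cv2.COLOR_RGB2HSV);print(hsv[290,188],hsv[290,230],P[290,188])
m=cv2.inRange(hsv,(5,150,110),(20,255,255));m[:,:150]=0;m[:,230:]=0;m[:250]=0
k=max(cv2.findContours(m,0,1)[0],key=cv2.contourArea)
q=onplane(c,k[:,0],.022)[:,:2]; print('board',cv2.minAreaRect(np.float32(q)),'z',np.nanmedian(P[m>0][:,2]))
Z=P[:,:,2];np.set_printoptions(precision=4,suppress=True,linewidth=200)
box=np.zeros_like(m);box[205:275,310:415]=1
def rect(lo,hi):
    mm=((Z>lo)&(Z<hi)&(box>0));x=P[mm];print(lo,hi,len(x),x.mean(0),cv2.minAreaRect(np.float32(x[:,:2])))
rect(.125,.140);rect(.185,.21);rect(.158,.18);rect(.14,.157)
print((np.nan_to_num(Z[212:270:3,318:412:4])*1000).round().astype(int))
g=cv2.resize(p[150:310,150:470],None,fx=2.5,fy=2.5,interpolation=2);cv2.imwrite('pics/topc.png',g[:,:,::-1])
f=np.load('side.npz');p,d=f['p'],f['d'];c2=eyes.get_calibration('side')
g=cv2.resize(p[220:420,200:400],None,fx=3,fy=3,interpolation=2);cv2.imwrite('pics/sidec.png',g[:,:,::-1])
ZZ=Z[150:345,120:480]; cv2.imwrite('pics/z.png',np.uint8(np.clip(np.nan_to_num(cv2.resize(ZZ,None,fx=2,fy=2,interpolation=0))*1000*2,0,255)))
print('bench',np.nanmedian(ZZ))
E
python3 m.py
```

```text
[ 15 150 211] [ 19  49 145] [0.42926923 0.29795986 0.0193223 ]
board ((0.411769837141037, 0.3022761940956116), (0.0, 0.0), 0.0) z 0.020640131846335508
0.125 0.14 1538 [ 0.564  -0.1334  0.1344] ((0.5643140077590942, -0.12809135019779205), (0.17393015325069427, 0.06428467482328415), 84.73380279541016)
0.185 0.21 104 [ 0.5008 -0.1982  0.198 ] ((0.5008633136749268, -0.1986485868692398), (0.022616257891058922, 0.02203882485628128), 45.972145080566406)
0.158 0.18 144 [ 0.5566 -0.1372  0.1611] ((0.5584926605224609, -0.1352955400943756), (0.1666300892829895, 0.06941663473844528), 63.54826354980469)
0.14 0.157 278 [ 0.549  -0.1374  0.1496] ((0.5571966767311096, -0.1278848648071289), (0.16925373673439026, 0.07056042551994324), 67.92957305908203)
[[ 45  -1  -1  -1  -2   1   0   2   0  -2  -2  -1   2  -1   1   2  -3  -2   0  -1  -4   5  19  -1]
 [ 51  49  -2   1  -4  -3   0  -2  -4  -2  -1  -2   5   1   0   0  -3  -4   1  -1   0   2   1   2]
 [  1  -1   1  -4  -1 135 136 136 133 130 128 129  11   9   8  -3   2  -1  -1  -1  -1  -4   0  -3]
 [-18 -19 -21 139 141 137 133 135 137 137 138 138 138 136
[... 954 characters left out ...]
  -2   0   2  36  40  29  46  49  46  10  29  30  32 154 155   1   0   1  -2]
 [  0   2  -3   4  -1   4  -3  19  29  42  37  42  44  42   6  30  28  36 155 198 199  -1   0   2]
 [ -1  -1  -1   1  -2   2   1  22  -3  34  35  43  45   1   6  31  35  38 176 199 199 199  -5   2]
 [  1   4   0   0   3  -1  -3  -2   2  29  32  40   0  -3  -2   0  35  40 171 199 201 198  -5  -2]
 [ -1   2  -2  -1   1  -2   2   2   4   0   2   1   0  -1   0   2   2  34  42 184 193   0  -1  -1]
 [  3   2  -2   1  -3  -2  -1  -1   0  -2   0  -1  -1   2  -3  -1  -3   1  36   2   4   0   0  -1]
 [ -4  -3   1  -1  -3   2  -1  -1   0   0  -1   0  -1  -6   1  -4  -3   0  -4  -1   0   0  -3   1]]
bench 0.0004911013141193354
```

View pics/topc.png

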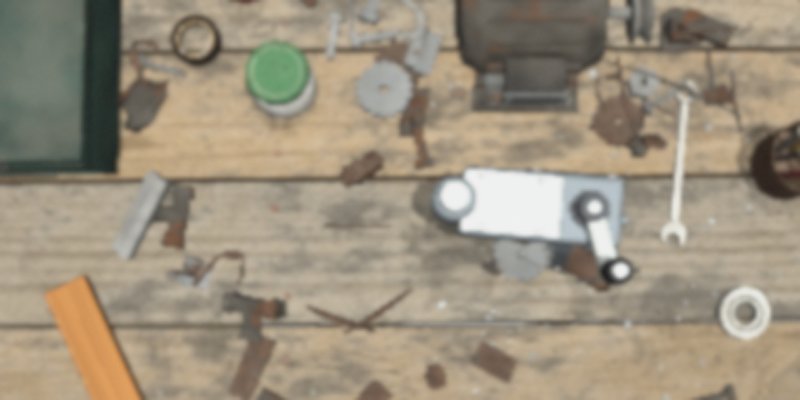

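View pics/sidec.png

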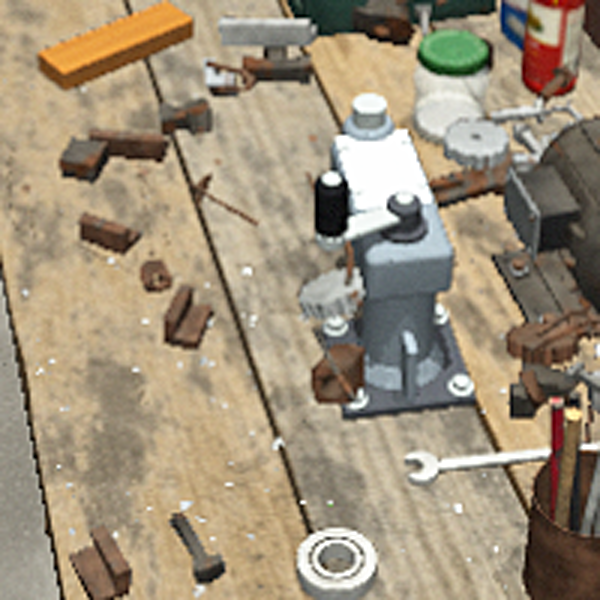

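View pics/z.png

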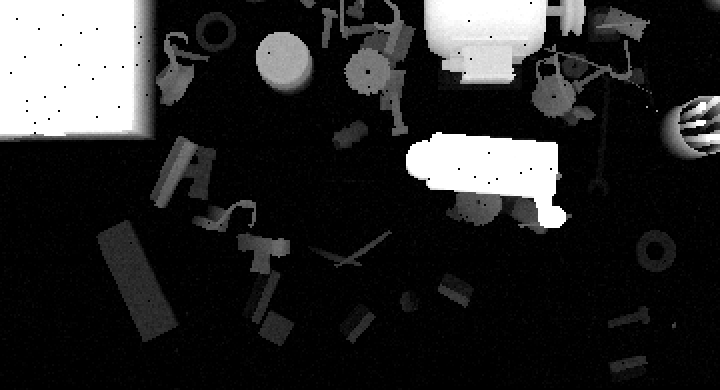

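The orange board lies in topc from (65,285) to the lower right. The leg top is at (455,198), hub at (592,205) and knob at (618,270), with loose scrap at (360,165), a gear at (520,258) and a twig at (360,315). I'll bring the board in from the lower left, at about 30°, to clear the scrap.

```bash
python3 - <<'E'
from h import *
np.set_printoptions(precision=4,suppress=True,linewidth=200)
f=np.load('top.npz');p,d=f['p'],f['d'];c=eyes.get_calibration('top');P=cloud(c,d);Z=P[...,2]
hsv=cv2.cvtColor(p,cv2.COLOR_RGB2HSV)
m=cv2.inRange(hsv,(5,105,100),(22,255,255));m[:,:150]=0;m[:,230:]=0;m[:250]=0
k=max(cv2.findContours(m,0,1)[0],key=cv2.contourArea)
q=onplane(c,k[:,0],.022)[:,:2]; r=cv2.minAreaRect(np.float32(q));print('board',r);print(cv2.boxPoints(r), q.mean(0))
def ctr(lo,hi,b,z):
    mm=np.zeros_like(Z,bool);mm[b[0]:b[1],b[2]:b[3]]=1;mm&=(Z>lo)&(Z<hi)
    v,u=np.nonzero(mm);(x,y),rr=cv2.minEnclosingCircle(np.float32(np.c_[u,v]))
    print(b,len(u),onplane(c,[u.mean(),v.mean()],z),onplane(c,[x,y],z),rr*(c['camera_from_world'][2,3]*0+1.2-z)/c['fx'])
ctr(.15,.175,(215,245,322,342),.159)   # leg top
ctr(.158,.172,(215,248,375,400),.163)  # hub
ctr(.185,.21,(240,275,385,410),.198)   # knob
# gearbox top rectangle
mm=((Z>.122)&(Z<.1405));mm[:214]=0;mm[260:]=0;mm[:,:336]=0;mm[:,405:]=0
mm=cv2.morphologyEx(np.uint8(mm),cv2.MORPH_CLOSE,np.ones((9,9)));k=max(cv2.findContours(mm,0,1)[0],key=cv2.contourArea)
print('box',cv2.minAreaRect(np.float32(onplane(c,k[:,0],.134)[:,:2])))
# scrap pts near
for n,b in dict(scrap=(208,228,285,305),twig=(262,285,270,318),gear=(240,265,345,375)).items():
    x=P[b[0]:b[1],b[2]:b[3]].reshape(-1,3);x=x[x[:,2]>.009];print(n,x.min(0),x.max(0))
s=telemetry.observe();print(s['position'],s['tool_rot'],s['width'],s['contact_force'])
E
```

```text
board ((0.42961880564689636, 0.2983431816101074), (0.1504233479499817, 0.048462964594364166), 24.960182189941406)
[[0.3512 0.2886]
 [0.3717 0.2446]
 [0.508  0.3081]
 [0.4876 0.352 ]] [0.4293 0.2984]
(215, 245, 322, 342) 106 [[ 0.5699 -0.0614  0.159 ]] [[ 0.57   -0.0613  0.159 ]] 0.012937442385899792
(215, 248, 375, 400) 74 [[ 0.5561 -0.1839  0.163 ]] [[ 0.5487 -0.1881  0.163 ]] 0.022539822381458127
(240, 275, 385, 410) 104 [[ 0.5007 -0.1982  0.198 ]] [[ 0.5006 -0.1981  0.198 ]] 0.012225195228044454
box ((0.5623834729194641, -0.14148563146591187), (0.14536477625370026, 0.0640631765127182), 84.71135711669922)
scrap [0.5951 0.0062 0.0092] [0.6316 0.0494 0.0327]
twig [ 0.446  -0.0232  0.0091] [0.4904 0.0807 0.034 ]
gear [ 0.4968 -0.1738  0.0091] [ 0.5447 -0.0914  0.1407]
[0.2285 0.5545 0.2302] [[-0.9246  0.3809 -0.0008]
 [ 0.3809  0.9246 -0.0017]
 [ 0.0001 -0.0018 -1.    ]] 0.08570103770054519 [-0.606  -0.214   0.0169]
```

Request:
drive_tool --pt "-0.253 -0.193 0.11" --pt "-0.253 -0.193 0.11" --pt "-0.253 -0.193 0.11" --pt "-0.253 -0.193 0.11" --pt "-0.253 -0.193 0.11" --pt "-0.253 -0.193 0.11" --pt "-0.253 -0.193 0.11" --pt "-0.253 -0.193 0.11" --pt "-0.253 -0.193 0.11" --pt "-0.253 -0.193 0.11" --turn '[-0.827,-0.827,-0.827,-0.827,-0.827,-0.827,-0.827,-0.827,-0.827,-0.827]' --hand '[0,0,0,0,0,0,0,0,0,0]'

```text
clock: 1.1
position: [0.3887, 0.2808, 0.1217]
tool_rot: [[-0.906, -0.423, 0.0], [-0.423, 0.906, 0.001], [-0.001, 0.001, -1.0]]
contact_force: [0.1, 0.1, -0.3]
width: 0.0855
grasp_force: 0.0
```

```bash
cat >> h.py <<'E'
np.set_printoptions(precision=4,suppress=True,linewidth=200)
def goto(x,y,z,yaw=None):
    "shift and turn in tool axes to put the TCP at x,y,z with tool y at yaw (deg)"
    s=telemetry.observe();R=np.array(s['tool_rot']);p=np.array(s['position'])
    cur=np.degrees(np.arctan2(R[1,1],R[0,1]))
    t=0 if yaw is None else -np.radians((yaw-cur+180)%360-180)
    print('t',s['clock'],'pos',p,'yaw',cur,'F',np.array(s['contact_force']),'w',s['width'],'g',s['grasp_force'],'->',R.T@(np.array([x,y,z])-p),t)
E
python3 - <<'E'
from h import *
goto(.3888,.2794,.002,115)
E
```

```text
t 1.1 pos [0.3887 0.2808 0.1217] yaw 115.02110328463196 F [ 0.0636  0.1028 -0.2617] w 0.08546628387962762 g 0.0 -> [ 0.0006 -0.0014  0.1197] 0.0003683217998135141
```

Request:
drive_tool --pt "0 0 0.05" --pt "0 0 0.09" --pt "0 0 0.11" --pt "0 0 0.118" --pt "0 0 0.118" --pt "0 0 0.118" --pt "0 0 0.118" --pt "0 0 0.118" --pt "0 0 0.118" --pt "0 0 0.118" --pt "0 0 0.118" --pt "0 0 0.118" --turn '[0,0,0,0,0,0,0,0,0,0,0,0]' --hand '[0,0,0,0,0,1,1,1,1,1,1,1]' --squeeze 80

```text
clock: 2.3
position: [0.3901, 0.2808, 0.0054]
tool_rot: [[-0.906, -0.422, 0.003], [-0.422, 0.906, 0.002], [-0.004, 0.001, -1.0]]
contact_force: [-0.2, 0.4, 7.4]
width: 0.0438
grasp_force: 84.1
```

Request:
drive_tool --pt "0 0 -0.02" --pt "0 0 -0.06" --pt "0 0 -0.1" --pt "0 0 -0.1" --pt "0 0 -0.1" --turn '[0,0,0,0,0]' --hand '[1,1,1,1,1]'

```text
clock: 2.8
position: [0.3894, 0.2801, 0.1042]
tool_rot: [[-0.906, -0.422, 0.002], [-0.422, 0.906, 0.001], [-0.002, 0.0, -1.0]]
contact_force: [-0.3, -0.2, -2.5]
width: 0.0442
grasp_force: 83.2
```

```bash
python3 - <<'E'
from h import *
p,d,c=shot('top');P=cloud(c,d);hsv=cv2.cvtColor(p,cv2.COLOR_RGB2HSV)
m=cv2.inRange(hsv,(5,105,100),(22,255,255));m[:,:150]=0;m[:,240:]=0;m[:230]=0
x=P[(m>0)&(P[...,2]>.05)];print(len(x),x.mean(0),x.min(0),x.max(0))
goto(.57-.342*.16,-.0613+.94*.16,.1,20)
p,d,c=shot('wrist');cv2.imwrite('pics/w1.png',p[:,:,::-1])
E
```

```text
851 [0.4469 0.3036 0.1205] [0.3585 0.2455 0.1036] [0.5047 0.3479 0.2457]
t 2.85 pos [0.3886 0.2797 0.1025] yaw 114.98307794548268 F [-0.8769 -0.0246 -2.0589] w 0.044236853021757186 g 83.1588363647461 -> [-0.0343 -0.2262  0.0025] 1.6577674438270837
```

View pics/w1.png

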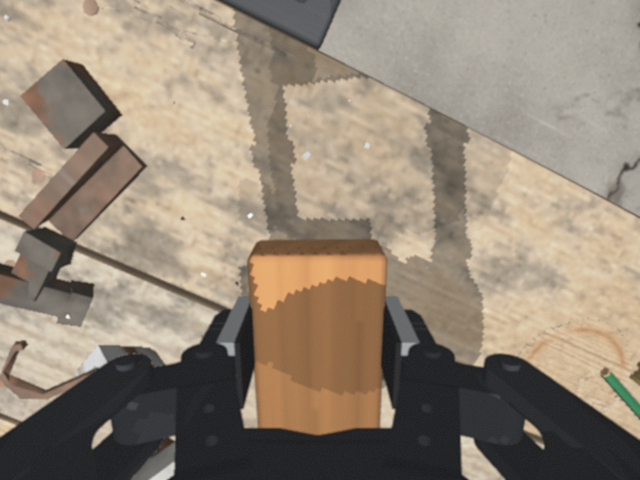

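The board is held squarely between the pads; its near end is at row 250, columns 258–385. I'll swing it to the approach pose at height.

Request:
drive_tool --pt "-0.003 -0.02 0" --pt "-0.006 -0.04 0" --pt "-0.009 -0.06 0" --pt "-0.012 -0.08 0" --pt "-0.015 -0.1 0" --pt "-0.018 -0.12 0" --pt "-0.022 -0.145 0" --pt "-0.025 -0.17 0" --pt "-0.029 -0.195 0" --pt "-0.034 -0.226 0" --pt "-0.034 -0.226 0" --pt "-0.034 -0.226 0" --turn '[0.14,0.28,0.42,0.56,0.7,0.84,0.98,1.12,1.26,1.4,1.54,1.658]' --hand '[1,1,1,1,1,1,1,1,1,1,1,1]'

```text
clock: 4.1
position: [0.5145, 0.0884, 0.1005]
tool_rot: [[-0.335, 0.942, -0.005], [0.942, 0.335, -0.0], [0.001, -0.004, -1.0]]
contact_force: [0.8, -0.5, -2.5]
width: 0.0438
grasp_force: 83.2
```

```bash
cat > b.py <<'E'
from h import *
goto(.57-.342*.16,-.0613+.94*.16,.012,20)
p,d,c=shot('top');P=cloud(c,d);hsv=cv2.cvtColor(p,cv2.COLOR_RGB2HSV)
m=cv2.inRange(hsv,(5,100,80),(24,255,255));m[:200]=0;m[300:]=0;m[:,:240]=0;m[:,400:]=0
m=cv2.morphologyEx(m,cv2.MORPH_OPEN,np.ones((3,3)))
n,l,st,_=cv2.connectedComponentsWithStats(m)
for i in range(1,n):
    if st[i,4]>60:
        x=P[l==i];x=x[~np.isnan(x[:,0])];A=np.c_[x[:,:2],np.ones(len(x))];k=np.linalg.lstsq(A,x[:,2],rcond=None)[0]
        r=cv2.minAreaRect(np.float32(x[:,:2]));print(st[i],x.mean(0),'slope',k,cv2.boxPoints(r).tolist())
p,d,c=shot('wrist');s=telemetry.observe();R=np.array(s['tool_rot']);P=cloud(c,d)
hsv=cv2.cvtColor(p,cv2.COLOR_RGB2HSV);m=cv2.inRange(hsv,(5,100,60),(24,255,255));m[:150]=0
x=(P[m>0]-s['position'])@R;x=x[~np.isnan(x[:,0])];x=x[(abs(x[:,1])<.04)&(abs(x[:,0])<.12)];print('board in tool: x',np.percentile(x[:,0],[1,99]),'y',np.percentile(x[:,1],[1,99]),'z',np.percentile(x[:,2],[2,20,50,98]))
E
python3 b.py
```

```text
t 4.1 pos [0.5145 0.0884 0.1005] yaw 19.570879537044878 F [ 0.8131 -0.4708 -2.5139] w 0.043779502687011536 g 83.15767765045166 -> [0.0003 0.0014 0.0885] -0.007489564966249304
[290 229  29  27 544] [0.5428 0.0046 0.1235] slope [-1.2369  0.0496  0.7946] [[0.4986644983291626, 0.027528133243322372], [0.5213501453399658, -0.036722537130117416], [0.5875371694564819, -0.013353157788515091], [0.5648515224456787, 0.0508975125849247]]
board in tool: x [-0.0371  0.0304] y [-0.0226  0.0213] z [-0.0163 -0.0156 -0.015  -0.0019]
```

Request:
drive_tool --pt "0 0.001 0.04" --pt "0 0.001 0.07" --pt "0 0.001 0.084" --pt "0 0.001 0.09" --pt "0 0.001 0.09" --pt "0 0.001 0.09" --turn '[-0.007,-0.007,-0.007,-0.007,-0.007,-0.007]' --hand '[1,1,1,1,1,1]'

```text
clock: 4.8
position: [0.5172, 0.09, 0.0149]
tool_rot: [[-0.349, 0.937, 0.002], [0.937, 0.349, 0.0], [-0.001, 0.002, -1.0]]
contact_force: [-0.3, 0.0, -1.2]
width: 0.0441
grasp_force: 83.0
```

```bash
python3 - <<'E'
from h import *
goto(.57-.342*.08,-.0613+.94*.08,.009,20)
E
```

```text
t 4.8 pos [0.5172 0.09   0.0149] yaw 20.43884583593387 F [-0.2798  0.0353 -1.1547] w 0.04414896122205587 g 82.95616865158081 -> [-0.0802 -0.0027  0.0059] 0.007659304745712974
```

Request:
drive_tool --pt "0 -0.001 0.006" --pt "0 -0.002 0.006" --pt "-0.015 -0.002 0.006" --pt "-0.035 -0.002 0.006" --pt "-0.055 -0.002 0.006" --pt "-0.07 -0.002 0.006" --pt "-0.08 -0.002 0.006" --pt "-0.08 -0.002 0.006" --pt "-0.08 -0.002 0.006" --pt "-0.08 -0.002 0.006" --turn '[0,0,0,0,0,0,0,0,0,0]' --hand '[1,1,1,1,1,1,1,1,1,1]'

```text
clock: 5.8
position: [0.542, 0.0147, 0.0072]
tool_rot: [[-0.349, 0.937, -0.0], [0.937, 0.349, 0.0], [0.0, -0.0, -1.0]]
contact_force: [0.5, -0.1, -1.3]
width: 0.0441
grasp_force: 83.0
```

```bash
python3 - <<'E'
from h import *
goto(.57-.342*.08,-.0613+.94*.08,.007,20)
E
```

```text
t 5.8 pos [0.542  0.0147 0.0072] yaw 20.429734383435086 F [ 0.5333 -0.0779 -1.3426] w 0.0441439789463298 g 83.04189920425415 -> [-0.001   0.0003  0.0002] 0.007500279899970096
```

Request:
drive_tool --pt "-0.001 0 0.001" --pt "-0.001 0 0.001" --pt "-0.001 0 0.001" --pt "-0.001 0 0.001" --pt "-0.001 0 0.001" --pt "-0.001 0 0.001" --pt "-0.001 0 0.001" --turn '[0,0,0,0,0,0,0]' --hand '[1,0.28,0.28,0.28,0.28,0.28,0.28]'

```text
clock: 6.5
position: [0.5426, 0.0132, 0.0064]
tool_rot: [[-0.349, 0.937, 0.0], [0.937, 0.349, -0.0], [-0.0, 0.0, -1.0]]
contact_force: [0.3, -0.6, 0.2]
width: 0.0612
grasp_force: 0.0
```

Request:
drive_tool --pt "0 0 -0.02" --pt "0 0 -0.06" --pt "0 0 -0.11" --pt "0 0 -0.16" --pt "0 0 -0.21" --pt "0 0 -0.255" --pt "0 0 -0.255" --pt "0 0 -0.255" --turn '[0,0,0,0,0,0,0,0]' --hand '[0.28,0.28,0.28,0.28,0.28,0.28,0.28,0.28]'

```text
clock: 7.3
position: [0.5431, 0.0132, 0.2629]
tool_rot: [[-0.348, 0.937, 0.003], [0.937, 0.348, -0.0], [-0.001, 0.003, -1.0]]
contact_force: [-0.7, -0.0, -1.5]
width: 0.0615
grasp_force: 0.0
```

```bash
python3 - <<'E'
from h import *
p,d,c=shot('wrist');cv2.imwrite('pics/w2.png',p[:,:,::-1]);P=cloud(c,d)
hsv=cv2.cvtColor(p,cv2.COLOR_RGB2HSV);m=cv2.inRange(hsv,(5,100,60),(24,255,255))
k=max(cv2.findContours(m,0,1)[0],key=cv2.contourArea);M=np.zeros_like(m);cv2.drawContours(M,[k],-1,1,-1)
x=P[M>0];x=x[~np.isnan(x[:,0])];x=x[(x[:,2]>.012)&(x[:,2]<.032)];r=cv2.minAreaRect(np.float32(x[:,:2]));B=cv2.boxPoints(r)
print('board',r,np.median(x[:,2]));print(B)
print('leg-B',(B-[.57,-.0613])@np.array([[-.342,-.94],[.94,-.342]]))
goto(.5007,-.1982,.25,20)
E
```

```text
board ((0.5540904402732849, -0.01770465075969696), (0.045584362000226974, 0.1287875920534134), 21.22111701965332) 0.020733115981294015
[[ 0.5095  0.0341]
 [ 0.5562 -0.086 ]
 [ 0.5986 -0.0695]
 [ 0.552   0.0506]]
leg-B [[ 0.1103  0.0242]
 [-0.0185  0.0215]
 [-0.0175 -0.0241]
 [ 0.1113 -0.0214]]
t 7.35 pos [0.5426 0.0132 0.2608] yaw 20.392647272567096 F [ 0.1768 -0.1308  0.2537] w 0.061869170101374237 g 0.0 -> [-0.1835 -0.1129  0.0108] 0.00685298770527156
```

View pics/w2.png

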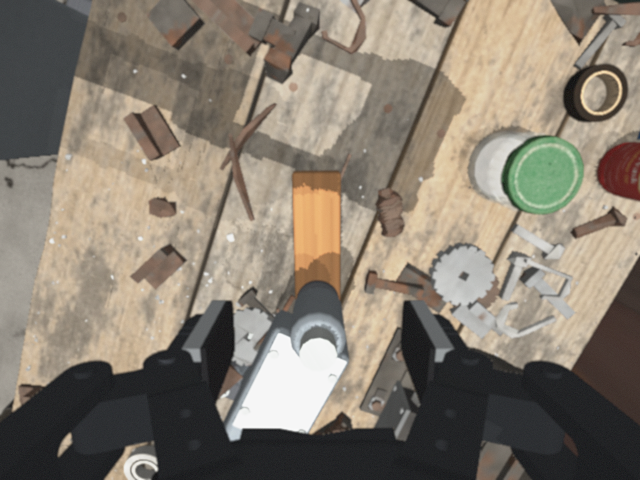

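The board lies under the shoe, its near end at (317,172), and its long axis runs into the sleeve at (320,320); the nearby scrap at (390,212) is untouched. Next, the knob.

Request:
drive_tool --pt "-0.04 -0.025 0" --pt "-0.08 -0.05 0" --pt "-0.12 -0.075 0" --pt "-0.16 -0.1 0" --pt "-0.1835 -0.113 0" --pt "-0.1835 -0.113 0" --pt "-0.1835 -0.113 0.02" --pt "-0.1835 -0.113 0.02" --turn '[0,0,0,0,0,0,0,0]' --hand '[0.28,0.28,0.28,0.28,0.28,0.28,0.28,0.28]'

```text
clock: 8.15
position: [0.4995, -0.1972, 0.2367]
tool_rot: [[-0.349, 0.937, -0.007], [0.937, 0.349, 0.004], [0.006, -0.005, -1.0]]
contact_force: [-0.8, 0.1, -0.2]
width: 0.0611
grasp_force: 0.0
```

```bash
python3 - <<'E'
from h import *
p,d,c=shot('top');P=cloud(c,d);Z=P[...,2]
p,d,c=shot('wrist');P=cloud(c,d);Z=P[...,2]
s=(abs(P[...,0]-.5007)<.03)&(abs(P[...,1]+.1982)<.03)&(Z>.185)&(Z<.21);print(s.sum(),P[s].mean(0) if s.any() else 0)
s=(abs(P[...,0]-.557)<.02)&(abs(P[...,1]+.185)<.02)&(Z>.158)&(Z<.17);print(s.sum(),P[s].mean(0) if s.any() else 0)
goto(.5007,-.1982,.163,20)
E
```

```text
2017 [ 0.4999 -0.1972  0.1968]
750 [ 0.558  -0.1838  0.1599]
t 8.25 pos [ 0.5002 -0.1972  0.2397] yaw 20.450451255368097 F [0.2429 1.2852 0.3797] w 0.061417902432435355 g 0.0 -> [-0.0013  0.0003  0.0767] 0.00786185752591527
```

Request:
drive_tool --pt "0 0 0.03" --pt "0 0 0.055" --pt "0 0 0.07" --pt "0 0 0.077" --pt "0 0 0.077" --pt "0 0 0.077" --pt "0 0 0.077" --pt "0 0 0.077" --pt "0 0 0.077" --pt "0 0 0.077" --turn '[0,0,0,0,0,0,0,0,0,0]' --hand '[0.28,0.28,0.28,0.28,0.28,1,1,1,1,1]' --squeeze 50

```text
clock: 9.25
position: [0.5009, -0.1985, 0.1659]
tool_rot: [[-0.348, 0.937, 0.002], [0.937, 0.348, -0.001], [-0.002, 0.001, -1.0]]
contact_force: [-1.9, 0.6, 5.3]
width: 0.0225
grasp_force: 49.2
```

```bash
cat > crank.py <<'E'
from h import *
import sys
C=np.array([.558,-.1845]);Rr=.060
def rows(d0,step,n):
    "tool-axes shifts for n rows of step rad clockwise from the present knob angle"
    s=telemetry.observe();R=np.array(s['tool_rot'])[:2,:2];p=np.array(s['position'])[:2];f=np.array(s['contact_force'])
    r=p-C;a=np.arctan2(r[1],r[0]);t=np.array([np.sin(a),-np.cos(a)])
    print('t',round(s['clock'],2),'pos',s['position'],'ang',np.degrees(a),'rad',np.hypot(*r),'Ftan(resist)',-f[:2]@t,'Frad',f[:2]@r/np.hypot(*r),'Fz',f[2],'w',s['width'])
    b=a-step*np.arange(1,n+1); q=C+Rr*np.c_[np.cos(b),np.sin(b)]-p
    print(np.c_[q@R,np.zeros(n)].round(3).tolist())
rows(0,float(sys.argv[1]),int(sys.argv[2]))
E
python3 crank.py 0.1 10
```

```text
t 9.25 pos [ 0.5009 -0.1985  0.1659] ang -166.20917826196415 rad 0.058804979309339055 Ftan(resist) -1.048356371978783 Frad 1.7179206836186522 Fz 5.349132411311787 w 0.022500973322453897
[[0.006, -0.0, 0.0], [0.012, 0.001, 0.0], [0.017, 0.004, 0.0], [0.023, 0.006, 0.0], [0.028, 0.009, 0.0], [0.033, 0.013, 0.0], [0.037, 0.017, 0.0], [0.041, 0.022, 0.0], [0.044, 0.027, 0.0], [0.047, 0.032, 0.0]]
```

Request:
drive_tool --pt "0.006 0 0" --pt "0.012 0.001 0" --pt "0.017 0.004 0" --pt "0.023 0.006 0" --pt "0.028 0.009 0" --pt "0.033 0.013 0" --pt "0.037 0.017 0" --pt "0.041 0.022 0" --pt "0.044 0.027 0" --pt "0.047 0.032 0" --turn '[0,0,0,0,0,0,0,0,0,0]' --hand '[1,1,1,1,1,1,1,1,1,1]'

```text
clock: 10.25
position: [0.5136, -0.1439, 0.1658]
tool_rot: [[-0.347, 0.938, -0.0], [0.938, 0.347, -0.002], [-0.002, -0.001, -1.0]]
contact_force: [-6.0, -2.9, 6.8]
width: 0.0224
grasp_force: 49.7
```

```bash
python3 crank.py 0.1 9
```

```text
t 10.25 pos [ 0.5136 -0.1439  0.1658] ang 137.5295030061827 rad 0.06015221834579343 Ftan(resist) 6.193083250493149 Frad 2.495932733942238 Fz 6.774129460206263 w 0.022406373017726546
[[0.002, 0.006, 0.0], [0.004, 0.011, 0.0], [0.006, 0.017, 0.0], [0.006, 0.023, 0.0], [0.006, 0.029, 0.0], [0.006, 0.035, 0.0], [0.005, 0.041, 0.0], [0.003, 0.047, 0.0], [0.001, 0.052, 0.0]]
```

Request:
drive_tool --pt "0.002 0.006 0" --pt "0.004 0.011 0" --pt "0.006 0.017 0" --pt "0.006 0.023 0" --pt "0.006 0.029 0" --pt "0.006 0.035 0" --pt "0.005 0.041 0" --pt "0.003 0.047 0" --pt "0.001 0.052 0" --turn '[0,0,0,0,0,0,0,0,0]' --hand '[1,1,1,1,1,1,1,1,1]'

```text
clock: 11.15
position: [0.5624, -0.1234, 0.1659]
tool_rot: [[-0.349, 0.937, -0.0], [0.937, 0.349, 0.001], [0.001, 0.0, -1.0]]
contact_force: [-5.8, 3.0, 7.9]
width: 0.0225
grasp_force: 49.7
```

```bash
python3 crank.py 0.1 4
```

```text
t 11.15 pos [ 0.5624 -0.1234  0.1659] ang 85.90325506467816 rad 0.06128011554062284 Ftan(resist) 5.976186312687863 Frad 2.583004089574512 Fz 7.8522652137623865 w 0.022521384587302483
[[-0.004, 0.005, 0.0], [-0.007, 0.01, 0.0], [-0.011, 0.014, 0.0], [-0.015, 0.019, 0.0]]
```

Request:
drive_tool --pt "-0.004 0.005 0" --pt "-0.007 0.01 0" --pt "-0.011 0.014 0" --pt "-0.015 0.019 0" --turn '[0,0,0,0]' --hand '[1,1,1,1]'

```text
clock: 11.55
position: [0.5858, -0.1296, 0.1659]
tool_rot: [[-0.35, 0.937, 0.001], [0.937, 0.35, 0.003], [0.002, 0.002, -1.0]]
contact_force: [-5.5, 4.4, 6.3]
width: 0.0226
grasp_force: 49.7
```

```bash
sed -i 's/C=np.array.*;Rr/C=np.array([.559,-.1837]);Rr/' crank.py; python3 crank.py 0.1 5
```

```text
t 11.55 pos [ 0.5858 -0.1296  0.1659] ang 63.61553064598985 rad 0.06034329538424532 Ftan(resist) 6.856017420721004 Frad 1.4631931251379369 Fz 6.282260457402628 w 0.022590511405885017
[[-0.005, 0.004, 0.0], [-0.01, 0.007, 0.0], [-0.015, 0.01, 0.0], [-0.021, 0.012, 0.0], [-0.026, 0.014, 0.0]]
```

Request:
drive_tool --pt "-0.005 0.004 0" --pt "-0.01 0.007 0" --pt "-0.015 0.01 0" --pt "-0.021 0.012 0" --turn '[0,0,0,0]' --hand '[1,1,1,1]'

```text
clock: 11.95
position: [0.605, -0.1449, 0.1659]
tool_rot: [[-0.351, 0.937, 0.002], [0.937, 0.351, 0.003], [0.002, 0.003, -1.0]]
contact_force: [-1.8, 7.9, 5.8]
width: 0.0226
grasp_force: 49.6
```

```bash
python3 crank.py 0.1 5
```

```text
t 11.95 pos [ 0.605  -0.1449  0.1659] ang 40.159798407488324 rad 0.060147414416339036 Ftan(resist) 7.167222027693567 Frad 3.689465746846707 Fz 5.777424899836475 w 0.022550242846843732
[[-0.006, 0.002, 0.0], [-0.012, 0.003, 0.0], [-0.018, 0.003, 0.0], [-0.024, 0.003, 0.0], [-0.03, 0.003, 0.0]]
```

Request:
drive_tool --pt "-0.006 0.002 0" --pt "-0.012 0.003 0" --pt "-0.018 0.003 0" --pt "-0.024 0.003 0" --turn '[0,0,0,0]' --hand '[1,1,1,1]'

```text
clock: 12.35
position: [0.6165, -0.1665, 0.1659]
tool_rot: [[-0.351, 0.937, 0.003], [0.937, 0.351, 0.003], [0.001, 0.004, -1.0]]
contact_force: [-1.0, 6.5, 4.8]
width: 0.0223
grasp_force: 49.6
```

```bash
python3 crank.py 0.1 5
```

```text
t 12.35 pos [ 0.6165 -0.1665  0.1659] ang 16.64938447638645 rad 0.060025559248546446 Ftan(resist) 6.483223090621294 Frad 0.9360030915017077 Fz 4.769397125090256 w 0.02227103103713852
[[-0.006, -0.001, 0.0], [-0.012, -0.002, 0.0], [-0.018, -0.004, 0.0], [-0.023, -0.006, 0.0], [-0.028, -0.009, 0.0]]
```

Request:
drive_tool --pt "-0.006 -0.001 0" --pt "-0.012 -0.002 0" --pt "-0.018 -0.004 0" --pt "-0.023 -0.006 0" --turn '[0,0,0,0]' --hand '[1,1,1,1]'

```text
clock: 12.75
position: [0.6185, -0.1905, 0.1659]
tool_rot: [[-0.35, 0.937, 0.002], [0.937, 0.35, 0.002], [0.001, 0.003, -1.0]]
contact_force: [-1.5, 5.9, 6.5]
width: 0.0225
grasp_force: 49.6
```

```bash
python3 crank.py 0.1 5
```

```text
t 12.75 pos [ 0.6185 -0.1905  0.1659] ang -6.496710328269417 rad 0.05991012765669502 Ftan(resist) 5.719003634684885 Frad -2.1580311348647867 Fz 6.452017678037706 w 0.022488225800727596
[[-0.005, -0.003, 0.0], [-0.01, -0.006, 0.0], [-0.015, -0.01, 0.0], [-0.019, -0.015, 0.0], [-0.022, -0.02, 0.0]]
```

Request:
drive_tool --pt "-0.005 -0.003 0" --pt "-0.01 -0.006 0" --pt "-0.015 -0.01 0" --pt "-0.019 -0.015 0" --turn '[0,0,0,0]' --hand '[1,1,1,1]'

```text
clock: 13.15
position: [0.611, -0.2132, 0.1659]
tool_rot: [[-0.351, 0.937, 0.002], [0.937, 0.351, 0.003], [0.002, 0.003, -1.0]]
contact_force: [0.2, 7.2, 5.7]
width: 0.0226
grasp_force: 49.6
```

```bash
python3 crank.py 0.1 5
```

```text
t 13.15 pos [ 0.611  -0.2132  0.1659] ang -29.506281217888144 rad 0.05980646896564001 Ftan(resist) 6.395685298605511 Frad -3.3342410319198197 Fz 5.656610919113675 w 0.022619688826753147
[[-0.004, -0.005, 0.0], [-0.007, -0.01, 0.0], [-0.009, -0.015, 0.0], [-0.012, -0.021, 0.0], [-0.013, -0.027, 0.0]]
```

Request:
drive_tool --pt "-0.004 -0.005 0" --pt "-0.007 -0.01 0" --pt "-0.009 -0.015 0" --pt "-0.012 -0.021 0" --turn '[0,0,0,0]' --hand '[1,1,1,1]'

```text
clock: 13.55
position: [0.5957, -0.2309, 0.1658]
tool_rot: [[-0.351, 0.936, 0.003], [0.936, 0.351, 0.004], [0.003, 0.004, -1.0]]
contact_force: [-1.5, 11.7, 6.4]
width: 0.0226
grasp_force: 49.7
```

```bash
python3 crank.py 0.1 5
```

```text
t 13.55 pos [ 0.5957 -0.2309  0.1658] ang -52.12995771798742 rad 0.05981946088528789 Ftan(resist) 5.990026448150788 Frad -10.159970347381057 Fz 6.422208405634538 w 0.02261987296717447
[[-0.002, -0.006, 0.0], [-0.003, -0.012, 0.0], [-0.003, -0.018, 0.0], [-0.003, -0.024, 0.0], [-0.002, -0.03, 0.0]]
```

Request:
drive_tool --pt "-0.001 -0.006 0" --pt "-0.001 -0.012 0" --pt "-0.001 -0.018 0" --pt "-0.001 -0.024 0" --turn '[0,0,0,0]' --hand '[1,1,1,1]'

```text
clock: 13.95
position: [0.5744, -0.2413, 0.1659]
tool_rot: [[-0.351, 0.937, 0.005], [0.937, 0.351, 0.002], [-0.0, 0.005, -1.0]]
contact_force: [4.7, 6.7, 5.0]
width: 0.0222
grasp_force: 49.5
```

```bash
python3 crank.py 0.1 5
```

```text
t 13.95 pos [ 0.5744 -0.2413  0.1659] ang -75.0418691316101 rad 0.05966119600749753 Ftan(resist) 6.228032995060575 Frad -5.25783727036856 Fz 4.993208228531416 w 0.022173564165337764
[[0.001, -0.006, 0.0], [0.002, -0.012, 0.0], [0.004, -0.017, 0.0], [0.007, -0.023, 0.0], [0.01, -0.028, 0.0]]
```

Request:
drive_tool --pt "0.002 -0.006 0" --pt "0.003 -0.012 0" --pt "0.005 -0.017 0" --pt "0.008 -0.023 0" --turn '[0,0,0,0]' --hand '[1,1,1,1]'

```text
clock: 14.35
position: [0.5504, -0.2427, 0.1659]
tool_rot: [[-0.35, 0.937, 0.006], [0.937, 0.35, -0.0], [-0.002, 0.006, -1.0]]
contact_force: [6.5, 2.8, 4.8]
width: 0.0225
grasp_force: 49.5
```

```bash
python3 crank.py 0.1 5
```

```text
t 14.35 pos [ 0.5504 -0.2427  0.1659] ang -98.2749553592082 rad 0.05964603122507052 Ftan(resist) 6.017655073339367 Frad -3.7190989609462908 Fz 4.750241146073756 w 0.022546679515546314
[[0.003, -0.005, 0.0], [0.006, -0.01, 0.0], [0.011, -0.014, 0.0], [0.015, -0.018, 0.0], [0.02, -0.022, 0.0]]
```

Request:
drive_tool --pt "0.003 -0.005 0" --pt "0.007 -0.01 0" --pt "0.011 -0.014 0" --pt "0.016 -0.018 0" --turn '[0,0,0,0]' --hand '[1,1,1,1]'

```text
clock: 14.75
position: [0.5279, -0.2347, 0.1659]
tool_rot: [[-0.349, 0.937, 0.006], [0.937, 0.349, -0.001], [-0.004, 0.005, -1.0]]
contact_force: [6.1, 0.3, 4.1]
width: 0.0226
grasp_force: 49.4
```

```bash
python3 crank.py 0.1 5
```

```text
t 14.75 pos [ 0.5279 -0.2347  0.1659] ang -121.36695132503164 rad 0.059758234674244536 Ftan(resist) 5.029595016898783 Frad -3.4712250577338035 Fz 4.103678536554623 w 0.022635962242226443
[[0.005, -0.004, 0.0], [0.01, -0.007, 0.0], [0.015, -0.009, 0.0], [0.021, -0.011, 0.0], [0.027, -0.012, 0.0]]
```

Request:
drive_tool --pt "0.005 -0.004 0" --pt "0.01 -0.006 0" --pt "0.015 -0.008 0" --pt "0.021 -0.01 0" --turn '[0,0,0,0]' --hand '[1,1,1,1]'

```text
clock: 15.15
position: [0.5109, -0.2194, 0.1659]
tool_rot: [[-0.348, 0.937, 0.006], [0.937, 0.348, -0.003], [-0.005, 0.004, -1.0]]
contact_force: [5.1, -3.2, 3.4]
width: 0.0226
grasp_force: 49.4
```

```bash
python3 crank.py 0.1 5
```

```text
t 15.15 pos [ 0.5109 -0.2194  0.1659] ang -143.41578181774005 rad 0.059877440018329973 Ftan(resist) 5.623800885588535 Frad -2.221139199686837 Fz 3.3705265612626043 w 0.022598135512218592
[[0.006, -0.002, 0.0], [0.012, -0.002, 0.0], [0.018, -0.002, 0.0], [0.024, -0.002, 0.0], [0.03, -0.001, 0.0]]
```

Request:
drive_tool --pt "0.006 -0.002 0" --pt "0.012 -0.002 0" --pt "0.018 -0.002 0" --pt "0.024 -0.001 0" --turn '[0,0,0,0]' --hand '[1,1,1,1]'

```text
clock: 15.55
position: [0.5007, -0.1979, 0.1659]
tool_rot: [[-0.347, 0.938, 0.004], [0.938, 0.347, -0.004], [-0.005, 0.002, -1.0]]
contact_force: [1.6, -6.4, 4.4]
width: 0.0231
grasp_force: 49.6
```

```bash
python3 crank.py 0.1 5
```

```text
t 15.55 pos [ 0.5007 -0.1979  0.1659] ang -166.30309511721336 rad 0.0599718245010711 Ftan(resist) 6.632950813394735 Frad -0.024160066585870756 Fz 4.429088258358834 w 0.023057823542849586
[[0.006, 0.001, 0.0], [0.012, 0.003, 0.0], [0.017, 0.005, 0.0], [0.023, 0.007, 0.0], [0.028, 0.011, 0.0]]
```

Request:
drive_tool --pt "0.006 0.001 0" --pt "0.012 0.003 0" --pt "0.017 0.005 0" --pt "0.023 0.007 0" --turn '[0,0,0,0]' --hand '[1,1,1,1]'

```text
clock: 15.95
position: [0.4995, -0.1741, 0.1659]
tool_rot: [[-0.347, 0.938, 0.004], [0.938, 0.347, -0.004], [-0.006, 0.002, -1.0]]
contact_force: [4.9, -6.5, 2.3]
width: 0.0228
grasp_force: 49.4
```

```bash
python3 crank.py 0.1 5
```

```text
t 15.95 pos [ 0.4995 -0.1741  0.1659] ang 170.8695910874745 rad 0.06029581428411054 Ftan(resist) 5.606415297315673 Frad -5.91384236328512 Fz 2.322039161079814 w 0.022781955524425707
[[0.005, 0.003, 0.0], [0.01, 0.007, 0.0], [0.014, 0.011, 0.0], [0.018, 0.016, 0.0], [0.021, 0.021, 0.0]]
```

Request:
drive_tool --pt "0.005 0.004 0" --pt "0.009 0.008 0" --pt "0.013 0.012 0" --pt "0.017 0.017 0" --turn '[0,0,0,0]' --hand '[1,1,1,1]'

```text
clock: 16.35
position: [0.5079, -0.1517, 0.1659]
tool_rot: [[-0.347, 0.938, -0.0], [0.938, 0.347, -0.003], [-0.003, -0.001, -1.0]]
contact_force: [-5.2, -3.9, 6.5]
width: 0.0225
grasp_force: 49.9
```

```bash
python3 crank.py 0.1 5
```

```text
t 16.35 pos [ 0.5079 -0.1517  0.1659] ang 147.93216182704248 rad 0.06031396767067959 Ftan(resist) 6.057168866259483 Frad 2.3392297540919125 Fz 6.518144367999803 w 0.02252922842685934
[[0.003, 0.005, 0.0], [0.006, 0.01, 0.0], [0.008, 0.016, 0.0], [0.01, 0.022, 0.0], [0.011, 0.027, 0.0]]
```

Request:
drive_tool --pt "0.003 0.005 0" --pt "0.006 0.01 0" --pt "0.008 0.016 0" --pt "0.01 0.022 0" --turn '[0,0,0,0]' --hand '[1,1,1,1]'

```text
clock: 16.75
position: [0.5249, -0.1338, 0.1659]
tool_rot: [[-0.348, 0.938, -0.001], [0.938, 0.348, -0.001], [-0.001, -0.001, -1.0]]
contact_force: [-6.3, -1.3, 7.7]
width: 0.0227
grasp_force: 50.0
```

```bash
python3 crank.py 0.1 5
```

```text
t 16.75 pos [ 0.5249 -0.1338  0.1659] ang 124.320849356815 rad 0.06044843688716436 Ftan(resist) 5.983099643623115 Frad 2.4743163385761564 Fz 7.671264228476445 w 0.022682613512450746
[[0.001, 0.006, 0.0], [0.001, 0.012, 0.0], [0.001, 0.018, 0.0], [0.001, 0.024, 0.0], [-0.001, 0.03, 0.0]]
```

Request:
drive_tool --pt "0.001 0.006 0" --pt "0.001 0.012 0" --pt "0.001 0.018 0" --turn '[0,0,0]' --hand '[1,1,1]'

```text
clock: 17.05
position: [0.5415, -0.1258, 0.1659]
tool_rot: [[-0.349, 0.937, -0.001], [0.937, 0.349, 0.0], [0.0, -0.001, -1.0]]
contact_force: [-7.3, 1.5, 7.1]
width: 0.0227
grasp_force: 50.0
```

```bash
python3 crank.py 0.1 5
```

```text
t 17.05 pos [ 0.5415 -0.1258  0.1659] ang 106.78442475864748 rad 0.06043381304706225 Ftan(resist) 6.564572363950668 Frad 3.5630700247272173 Fz 7.1418223271674925 w 0.022696810025977836
[[-0.001, 0.006, 0.0], [-0.002, 0.012, 0.0], [-0.004, 0.017, 0.0], [-0.007, 0.023, 0.0], [-0.01, 0.028, 0.0]]
```

Request:
drive_tool --pt "-0.001 0.006 0" --pt "-0.002 0.012 0" --pt "-0.004 0.017 0" --turn '[0,0,0]' --hand '[1,1,1]'

```text
clock: 17.35
position: [0.5592, -0.1233, 0.1659]
tool_rot: [[-0.349, 0.937, -0.0], [0.937, 0.349, 0.001], [0.001, 0.0, -1.0]]
contact_force: [-5.9, 3.7, 7.6]
width: 0.022
grasp_force: 50.0
```

```bash
python3 crank.py 0.1 5
```

```text
t 17.35 pos [ 0.5592 -0.1233  0.1659] ang 89.83004110432131 rad 0.060403966551271206 Ftan(resist) 5.871451541296742 Frad 3.7117885874809264 Fz 7.558159164909184 w 0.022016488904124956
[[-0.003, 0.005, 0.0], [-0.006, 0.011, 0.0], [-0.009, 0.016, 0.0], [-0.013, 0.02, 0.0], [-0.017, 0.024, 0.0]]
```

Request:
drive_tool --pt "-0.003 0.005 0" --pt "-0.006 0.011 0" --pt "-0.009 0.016 0" --turn '[0,0,0]' --hand '[1,1,1]'

```text
clock: 17.65
position: [0.5773, -0.1261, 0.1659]
tool_rot: [[-0.349, 0.937, -0.0], [0.937, 0.349, 0.001], [0.001, -0.0, -1.0]]
contact_force: [-6.4, 2.3, 7.8]
width: 0.0224
grasp_force: 50.1
```

```bash
python3 crank.py 0.1 5
```

```text
t 17.65 pos [ 0.5773 -0.1261  0.1659] ang 72.36388994214698 rad 0.06044414627768996 Ftan(resist) 6.793857749572406 Frad 0.23404275543830994 Fz 7.812466185291546 w 0.022442061962764142
[[-0.004, 0.004, 0.0], [-0.009, 0.008, 0.0], [-0.013, 0.012, 0.0], [-0.018, 0.015, 0.0], [-0.024, 0.018, 0.0]]
```

Request:
drive_tool --pt "-0.004 0.004 0" --pt "-0.009 0.008 0" --pt "-0.013 0.012 0" --turn '[0,0,0]' --hand '[1,1,1]'

```text
clock: 17.95
position: [0.5926, -0.1335, 0.1658]
tool_rot: [[-0.35, 0.937, -0.002], [0.937, 0.35, 0.002], [0.003, -0.001, -1.0]]
contact_force: [-10.1, 4.2, 8.2]
width: 0.0223
grasp_force: 50.2
```

```bash
python3 crank.py 0.1 5
python3 - <<'E'
from h import *
p,d,c=shot('side');cv2.imwrite('pics/s2.png',cv2.resize(p[220:370,220:420],None,fx=4,fy=4,interpolation=2)[:,:,::-1])
E
```

```text
t 17.95 pos [ 0.5926 -0.1335  0.1658] ang 56.1682022705199 rad 0.060398234086832404 Ftan(resist) 10.6828961270606 Frad -2.159347804314298 Fz 8.223834830233281 w 0.02229302605055277
[[-0.005, 0.003, 0.0], [-0.011, 0.006, 0.0], [-0.016, 0.008, 0.0], [-0.022, 0.009, 0.0], [-0.028, 0.011, 0.0]]
```

View pics/s2.png

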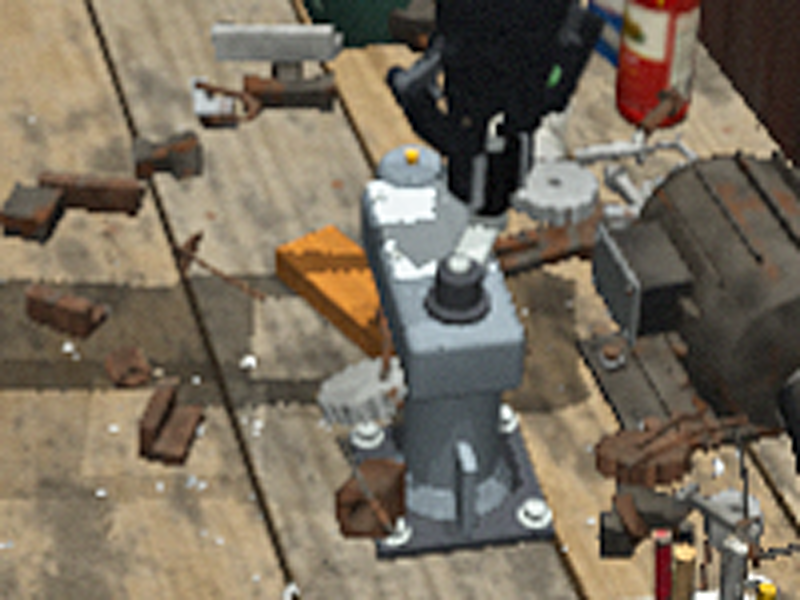

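The leg has sunk fully into its sleeve (now a yellow dot at (410,157)), the board still lies under it at (330,280), and the crank has become distinctly heavier. I'll hold and re-read.

Request:
drive_tool --pt "-0.013 0.012 0" --turn '[0]' --hand '[1]'

```text
clock: 18.1
position: [0.6048, -0.1434, 0.1656]
tool_rot: [[-0.348, 0.938, -0.01], [0.938, 0.348, -0.002], [0.002, -0.01, -1.0]]
contact_force: [-33.0, -11.2, 12.3]
width: 0.0226
grasp_force: 51.8
```

```bash
python3 crank.py 0.1 2
```

```text
t 18.1 pos [ 0.6048 -0.1434  0.1656] ang 41.35783258510448 rad 0.060957528639695745 Ftan(resist) 13.436032187731637 Frad -32.14614594138158 Fz 12.310065931916151 w 0.022615774850293625
[[-0.006, 0.001, 0.0], [-0.012, 0.002, 0.0]]
```

The hold row repeated the last shift, so the crank went 0.26 rad further than I intended, to about 90 N by my estimate. That is still below the limit, and I'll ease most of it back.

Request:
drive_tool --pt "0.004 -0.004 0" --pt "0.009 -0.008 0" --pt "0.01 -0.01 0" --pt "0.01 -0.01 0" --turn '[0,0,0,0]' --hand '[1,1,1,1]'

```text
clock: 18.5
position: [0.5969, -0.1368, 0.1659]
tool_rot: [[-0.349, 0.937, 0.003], [0.937, 0.349, -0.0], [-0.001, 0.003, -1.0]]
contact_force: [-0.9, 1.4, 6.2]
width: 0.0229
grasp_force: 50.9
```

```bash
python3 crank.py 0.1 2
```

```text
t 18.5 pos [ 0.5969 -0.1368  0.1659] ang 51.039882876155666 rad 0.060306557811894625 Ftan(resist) 1.6356511494072679 Frad 0.5231213327333862 Fz 6.188441882952574 w 0.02286896035086658
[[-0.005, 0.003, 0.0], [-0.011, 0.005, 0.0]]
```

Request:
drive_tool --pt "0 0 0" --pt "0 0 0" --pt "0 0 0" --pt "0 0 0" --pt "0 0 -0.02" --pt "0 0 -0.06" --pt "0 0 -0.1" --pt "0 0 -0.12" --pt "0 0 -0.12" --turn '[0,0,0,0,0,0,0,0,0]' --hand '[0.4,0.4,0.4,0.4,0.4,0.4,0.4,0.4,0.4]'

```text
clock: 19.4
position: [0.5972, -0.1373, 0.2889]
tool_rot: [[-0.348, 0.937, 0.007], [0.937, 0.348, -0.002], [-0.004, 0.006, -1.0]]
contact_force: [0.3, -0.2, -0.8]
width: 0.0513
grasp_force: 0.0
```

```bash
python3 - <<'E'
from h import *
p,d,c=shot('wrist');P=cloud(c,d);Z=P[...,2]
s=(abs(P[...,0]-.597)<.03)&(abs(P[...,1]+.137)<.03)&(Z>.185)&(Z<.21);k=P[s].mean(0);r=k[:2]-[.559,-.1837]
print('knob',k,np.degrees(np.arctan2(r[1],r[0])),np.hypot(*r))
p,d,c=shot('top');P=cloud(c,d);hsv=cv2.cvtColor(p,cv2.COLOR_RGB2HSV)
m=cv2.inRange(hsv,(5,100,80),(24,255,255));m[:200]=0;m[300:]=0;m[:,:260]=0;m[:,400:]=0
q=max(cv2.findContours(m,0,1)[0],key=cv2.contourArea);r=cv2.minAreaRect(np.float32(onplane(c,q[:,0],.022)[:,:2]))
M=np.zeros_like(m);cv2.drawContours(M,[q],-1,1,-1)
print(r,np.nanmedian(P[M>0][:,2]));print((cv2.boxPoints(r)-[.57,-.0613])@np.array([[-.342,-.94],[.94,-.342]]))
goto(0,0,0)
cv2.imwrite('pics/t2.png',cv2.resize(p[150:310,230:450],None,fx=3,fy=3)[:,:,::-1])
E
```

```text
knob [ 0.5961 -0.1359  0.1969] 52.20502759407906 0.06047787430342148
((0.5496514439582825, -0.008093342185020447), (0.04639878869056702, 0.10512636601924896), 20.86722755432129) 0.02136373910716416
[[ 0.1092  0.0249]
 [ 0.004   0.0233]
 [ 0.0048 -0.0231]
 [ 0.1099 -0.0215]]
t 19.5 pos [ 0.5964 -0.137   0.2837] yaw 20.39775880699869 F [ 0.9571  0.2227 -0.636 ] w 0.05103119169459369 g 0.0 -> [ 0.3363 -0.5112  0.2838] 0
```

View pics/t2.png

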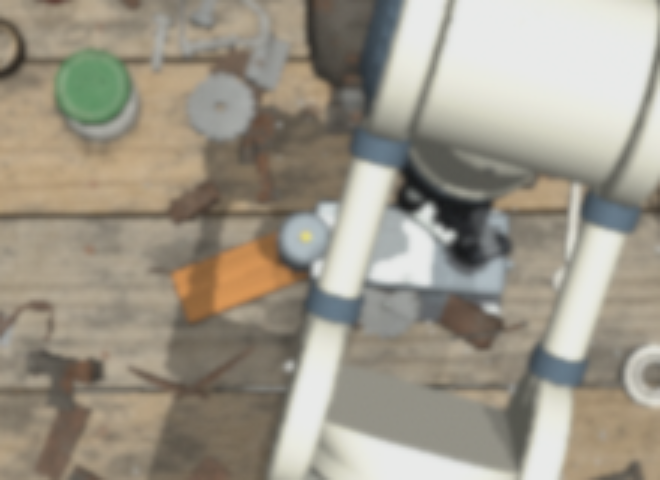

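The board lies flat with its long axis running under the sleeve at (305,238), the crank has stayed where I left it, and the gripper is clear. Handing in.

```bash
python3 -c "
from station import job
print(job.close_job())"
```

```text
the job is handed in; nothing more can be done
None
```

I laid the board flat under the shoe, cranked the jack down onto it, let go and handed the job in; the load on the board is about 45–65 N by my estimate, and no verdict came back. A mistaken extra move briefly took it to about 90 N, under the 140 N limit, before I eased the crank back.

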